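# Thread the hook slider onto the bow rail and run it home

## Robot

A 7-joint arm with a two-finger parallel gripper is mounted at the origin on a cart in front of the work surface, level with it; the furniture and walls round the work are solid. World frame = base frame: x ahead of the robot, y to its left, z up, the work surface at z = 0. Lengths are in m, angles in degrees, forces in N, time in s.
With the tool pointing down it reaches from about 0.4 to 0.875 m from the base axis. Payload 6.5 kg.
Tool frame: the origin (TCP) lies at the very end of the fingers, on their centre line; the grasp point (between the pads) lies 19 mm behind it; z points along the fingers, y is the line along which they close (so a half turn about z gives the same grasp; the last joint's range is limited). The gripper opens to 88 mm and grips with 3 to 60 N. Pads are 18 mm wide; open, the fingers measure 123 mm over their backs; the gripper's body (75 mm by 187 mm) begins 45 mm behind the grasp point.
Start: joints at [68.686, 30.733, -0.252, 88.115, 0.149, 61.152, -4.079], TCP at [0.196, -0.62, 0.239] pointing down, gripper open.
Joint ranges: [-154.64, 154.64], [-21.42, 123.67], [-72.66, 72.17], [13.99, 137.28], [-74.86, 254.86], [10.95, 109.41], [-158.01, 158.01]. Speed limits (degrees/s): [136.94, 136.94, 180, 180, 180, 180, 180].

## Interface

Orientations are given as [roll, pitch, yaw] about the fixed x, y, z axes, in that order (R = Rz(yaw) Ry(pitch) Rx(roll)).
In Python, from cell import readout, viewer, workorder gives the robot as it stands. The module is installed in compiled form; this text tells all that it offers.
- The arm moves only by the shell command python3 -m crank 'ROWS' [FORCE]. ROWS is JSON, a list that holds one entry, the list of rows, each a list of 5 numbers: the closure, from 0 (fully open) to 1 (shut), then the shift along the tool's x, y, z scaled (see below), then the turn about the tool's z scaled (see below). A call has 1 to 8 rows; each row shifts and turns the commanded pose from where the row before left it, along the tool's axes as they then stand; what a row does not reach is not made up. The controller multiplies each number of a shift by 2.5 cm and each number of a turn by 8 degrees. A row lasts 1/10 s, in which the tool goes at most 50 mm and 8.59 degrees, less where a joint would pass 70% of its speed; a pose out of reach is approached as far as the arm can. A call with a number of a shift or a turn outside -1 to 1 is refused whole. A call with a gripper value outside its range is refused whole. The fingers move at their own pace and stop on an object; FORCE is the grip in N (left out, the last holds). Time passes only in rows, so rows that do not move let the fingers close. It gives the time, the measured TCP pose, the force, the opening and the grip force at its end, in the units of the state.
- readout.sense(): the state, without advancing time (a new reading comes with each control period).
- viewer.grab_frame(name): name is "scene" or "top"; returns a dict with "image" (480x640x3 uint8, red, green, blue), "fx", "fy", "cx", "cy" (pixels), "camera_from_world" (4x4, takes a point from world to camera coordinates). Camera axes: x right, y up, looking along -z (the intrinsics and any distortion apply to the point x, -y, -z); pixel columns grow to the right and rows downward; lengths in m; the calibration is good to about 2 mm. A picture is of the moment at which its call begins. There is no depth.
- workorder.sign_off(): hands the job in; it is judged then, once.
The state is a dict: "time": time; "q": joint angles; "joint_velocities": joint speeds; "joint_efforts": joint torques, N m; "tool_pos": TCP position; "ee_rot": TCP orientation; "wrist_force": force on the tool from outside, world axes, zero at the start; "torque": the same for the moment, N m; "finger_gap": finger opening in m; "grip_force": force on a finger pad.
Only numpy, scipy, OpenCV 4.12 (cv2) and the standard library are available. Lean on these libraries where they do the work, as an engineer would, in place of code of your own. Each camera call takes 0.05 s, during which the arm holds its last target. There are 200 camera calls.

## Task

Put the blue-finned hook slider onto the free end of the curved steel desk rail, slide it round the bend, turning it as the rail turns, and push the stiff orange collar ahead of it fully home against the black post. Press it there firmly for half a second, with about 18 newtons, to bed the collar in, then let go and leave the slider hanging against the collar. Never push the collar with more than 30 newtons or wedge the slider hard on the rod, and leave the mug and the jar where they stand.

Things in the scene. Friction and masses are not known exactly. Their poses are not given: they have to be found in the camera images.
- rail: fixed bow rail: round steel rod, 10 mm thick, level, 120 mm above the desk, held at one end by a dark post on a 110x90x12 mm foot plate; the other end is free. Origin: on the desk under the point where the rod meets the flat face of the black post head (32x32x30 mm, top 135 mm above the desk). z up, x along the rod into the post (a slider's way at the home end), y to the left of that
- rail_tip (a point): end of the rod's axis at the free tip, 120 mm above the desk; axes as the rail's. The round end reaches 5 mm further. From the end of the arc (a = 75 degrees) the rod runs straight for 50 mm along (-cos 75, sin 75) to this tip at (-228, 152) mm in the rail's frame
- rail_bend (a point): point on the rod's axis half-way round the bend; axes as the rail's. The rod's axis in the rail's frame: straight from (0, 0) to (-80, 0) mm, then an arc of radius 140 mm about (-80, 140) through 75 degrees: at angle a along it the point is (-80 - 140 sin a, 140 - 140 cos a) and a slider going home heads along (cos a, -sin a)
- rail_home (a point): point on the rod's axis 34 mm before the post face: where the middle of the slider's bore comes when slider and collar are fully home (a slider that hangs free lies 2 mm lower); axes as the rail's
- slider_grip (a point): centre of the slider's blue grip fin: 26 mm along the bore, 12 mm thick, 35 mm tall, 30 mm above the bore axis (its bare faces reach from 13 to 46 mm above that axis). Axes as the slider's: x along the bore, y across the fin, z up
- slider_bore (a point): middle of the slider's bore: white sleeve 40 mm long, 25 mm outside, 14 mm inside, open at both ends, axes as slider_grip. Under it a white block, 40x30 mm, its flat foot 36 mm below the bore axis, with an upturned steel hook on each side (66 mm over both). 0.16 kg, the same either way round; stands on the desk at the start; hangs upright on the rod by itself
- mug: white mug, 84x118x97 mm, a bystander; origin under its foot
- jar: white jar, 71x71x114 mm, a bystander; origin under its foot
- collar: orange end collar on the rod, 26 mm across, 14 mm long; origin: centre of its front face (away from the post), on the rod's axis; axes as the rail's. It starts 26 to 34 mm before the post face (origin) and slides only along the rod; fully home its origin is 14 mm before the post face, its back on that face, a hard stop. It moves stiffly (some 9 N of friction) and stays where it is left
Mind the look-alikes: they are no part of the job. What is shaped like the part that bears slider_grip but brown or red is not meant.

How it is judged:
By the outcome, as a careful person would: the job done as asked, in the order asked, and still so for the second after the job is handed in, with the robot touching nothing.
It also fails if it takes over 72 s, if anything falls off the work surface, if the arm or the gripper's body presses on something with over 40 N, if the wrist force passes 120 N, or if a joint passes its speed limit or range.

## Working session

There is one attempt and no reset: what is moved stays moved. The work goes in short steps, Python scripts to look and compute and a shell command to move; the robot and the scene stay as the last step left them, time stands still between calls to the robot, and variables do not carry over. Pictures are saved under pics/ and viewed, at most 10 in all, crops included, and the job is handed in when it is done.

```bash
mkdir -p pics
python3 - <<'E'
from cell import readout, viewer
import cv2, numpy as np
s=readout.sense(); print(s)
for n in("scene","top"):
    f=viewer.grab_frame(n); cv2.imwrite(f"pics/{n}0.png",f["image"][:,:,::-1]); print(n,f["fx"],f["fy"],f["cx"],f["cy"],[k for k in f],np.round(f["camera_from_world"],4).tolist())
E
```

```text
{'time': 0.0, 'q': array([68.6867052 , 30.77715686, -0.25340631, 88.16896845,  0.14796142,
       61.15358309, -4.07909355]), 'joint_velocities': array([ 0.04830629, -0.13179243, -0.03689055,  0.05866502, -0.07754049,
        0.04710427, -0.01020922]), 'joint_efforts': array([-3.99884857e-04, -5.70998704e+01,  9.90094990e-01, -2.51610965e+01,
       -5.63272065e-02,  1.79802580e-02,  1.49355678e-04]), 'tool_pos': array([ 0.19547366, -0.61926978,  0.23785486]), 'ee_rot': array([-1.79900857e+02,  6.87974269e-03,  1.75235361e+01]), 'wrist_force': array([-0.06511038, -0.176505  , -0.26667583]), 'torque': array([-0.04197164, -0.02976433, -0.00344486]), 'grip_force': 0.0, 'finger_gap': 0.08815485229725717}
scene 468.42665375975145 468.42665375975145 324.9703244230784 242.5754713662243 ['image', 'fx', 'fy', 'cx', 'cy', 'camera_from_world'] [[-0.5539, -0.8323, -0.0191, 0.3592], [0.515, -0.3605, 0.7777, -0.369], [-0.6542, 0.421, 0.6283, -0.7308], [0.0, 0.0, 0.0, 1.0]]
top 478.68936071419114 478.68936071419114 321.5494689026765 242.81029721962733 ['image', 'fx', 'fy', 'cx', 'cy', 'camera_from_world'] [[0.1066, -0.9943, -0.0031, -0.0121], [0.9728, 0.1037, 0.2072, -0.603], [-0.2057, -0.0251, 0.9783, -1.0554], [0.0, 0.0, 0.0, 1.0]]
```

View pics/scene0.png

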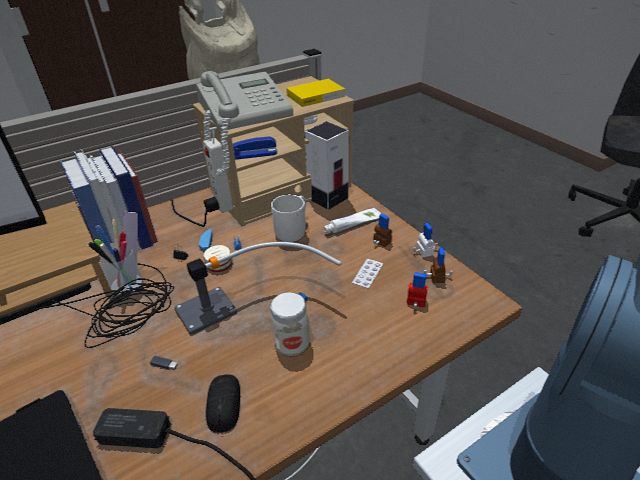

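View pics/top0.png

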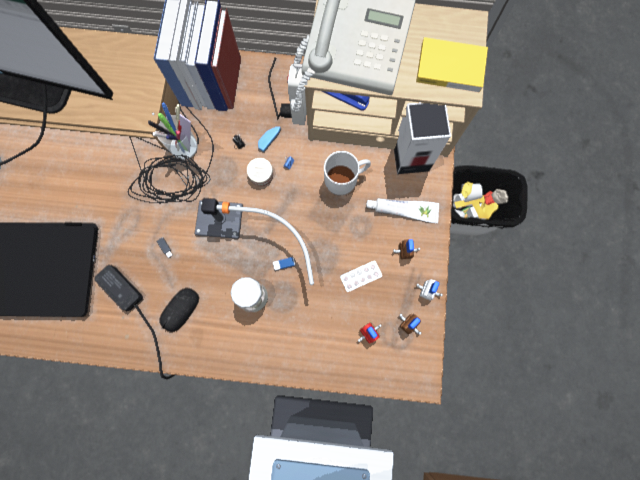

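Look-alikes (scene / top pixels): brown (384,232)/(407,249), white (427,243)/(430,289), brown (438,268)/(411,324) and red (418,290)/(369,333). All four have blue fins. Only the white-bodied one fits the description, so I choose it. The rail post is at top (209,206) and its tip at about (310,283). The mug is at (341,173) and the jar at (248,294).

```bash
cat > h.py <<'E'
import numpy as np, cv2
from cell import readout, viewer
def grab(n):
    return viewer.grab_frame(n)
def ray(f,u,v):
    M=np.array(f["camera_from_world"]);R,t=M[:3,:3],M[:3,3]
    d=R.T@np.array([(u-f["cx"])/f["fx"],-(v-f["cy"])/f["fy"],-1.]);return -R.T@t,d
def onz(f,u,v,z):
    c,d=ray(f,u,v);return c+d*(z-c[2])/d[2]
def proj(f,p):
    M=np.array(f["camera_from_world"]);q=M[:3,:3]@np.array(p)+M[:3,3]
    return np.array([f["cx"]+f["fx"]*q[0]/-q[2],f["cy"]+f["fy"]*q[1]/q[2]])
def tri(fa,ua,fb,ub):
    c1,d1=ray(fa,*ua);c2,d2=ray(fb,*ub);A=np.c_[d1,-d2];s=np.linalg.lstsq(A,c2-c1,rcond=None)[0]
    p,q=c1+d1*s[0],c2+d2*s[1];return (p+q)/2,np.linalg.norm(p-q)
def blue(f,box):
    x0,y0,x1,y1=box;h=cv2.cvtColor(f["image"],cv2.COLOR_RGB2HSV)[y0:y1,x0:x1]
    m=cv2.inRange(h,(100,120,60),(125,255,255));n,l,st,c=cv2.connectedComponentsWithStats(m)
    i=1+np.argmax(st[1:,4]);return c[i]+[x0,y0],st[i],(l==i).astype(np.uint8)
E
python3 - <<'E'
from h import *
T=grab("top");S=grab("scene")
bt,st,m=blue(T,(415,275,445,305));bs,ss,m2=blue(S,(415,215,436,250));print(bt,st,bs,ss,tri(T,bt,S,bs))
for z in(.066,.083): print(onz(T,*bt,z))
c=[cv2.resize(T["image"][245:345,350:450],(400,400),interpolation=cv2.INTER_CUBIC),cv2.resize(S["image"][210:310,370:470],(400,400),interpolation=cv2.INTER_CUBIC)]
cv2.imwrite("pics/sl.png",np.hstack(c)[:,:,::-1])
a=cv2.resize(T["image"][185:295,195:325],(390*2,330*2),interpolation=cv2.INTER_CUBIC)[:600]
cv2.imwrite("pics/rail.png",a[:,:,::-1])
E
```

```text
[434.05882353 287.14705882] [15  7  9 11 68] [427.48695652 230.60869565] [  9   8   9  17 115] (array([ 0.52487151, -0.21494113,  0.06422973]), np.float64(0.0001284392499019266))
[ 0.52457634 -0.21459928  0.066     ]
[ 0.5221815  -0.21088295  0.083     ]
```

View pics/sl.png

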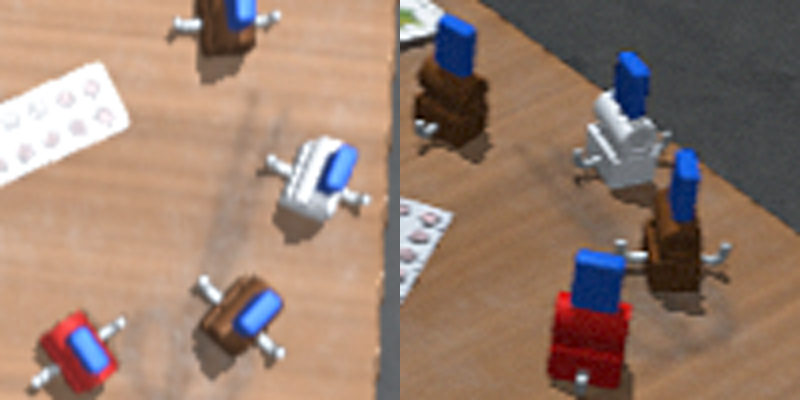

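View pics/rail.png

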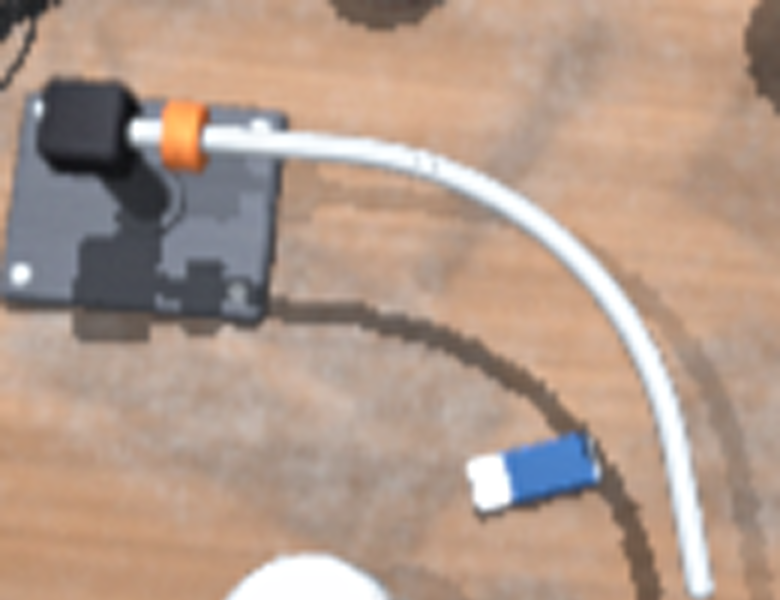

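The crop confirms the white-bodied slider: fin near top (434,287), hooks at top (418,286) and (441,295). The rod runs from the post face at about top (217,207), with the collar at (226,208), round to the tip at about (312,285).

Run:
```python
from h import *
T=grab("top");S=grab("scene")
# rail
def rod(f,box,seed):
    x0,y0,x1,y1=box;h=cv2.cvtColor(f["image"],cv2.COLOR_RGB2HSV)[y0:y1,x0:x1]
    m=cv2.inRange(h,(0,0,135),(180,60,255));n,l,st,c=cv2.connectedComponentsWithStats(m)
    i=1+np.argmax(st[1:,4]);v,u=np.nonzero(l==i);return np.c_[u+x0,v+y0]
P=rod(T,(230,200,325,295),0)
W=np.array([onz(T,u,v,.12)[:2] for u,v in P])
print("rod px",len(P),"lowest rows",P[P[:,1]>=P[:,1].max()-3])
# straight end portions: home part (cols 230-245?) and tip part
for name,sel in(("home",(P[:,0]<246)),("tip",(P[:,1]>262))):
    w=W[sel];c=w.mean(0);d=np.linalg.svd(w-c)[2][0];print(name,c,"dir",np.degrees(np.arctan2(d[1],d[0])),np.ptp((w-c)@d))
end=P[P[:,1]>=P[:,1].max()-1].mean(0);tipend=onz(T,*end,.12);print("tip outer end",end,tipend)
h=cv2.cvtColor(T["image"],cv2.COLOR_RGB2HSV)
m=cv2.inRange(h[190:230,210:245],(5,150,120),(20,255,255));v,u=np.nonzero(m);w=np.array([onz(T,a+210,b+190,.12)[:2] for a,b in zip(u,v)])
print("collar",u.mean()+210,v.mean()+190,w.mean(0),u.min()+210,u.max()+210)
# black post head
m=cv2.inRange(h[190:225,190:225],(0,0,0),(180,255,45));v,u=np.nonzero(m);print("post px",u.min()+190,u.max()+190,v.min()+190,v.max()+190)
# slider
bt,st,mk=blue(T,(415,275,445,305));v,u=np.nonzero(mk);
w=np.array([onz(T,a+415,b+275,.078)[:2] for a,b in zip(u,v)]);c=w.mean(0);d=np.linalg.svd(w-c)[2][0];print("fin dir",np.degrees(np.arctan2(d[1],d[0])))
a,b=onz(T,418,285.75,.02),onz(T,441.25,295,.02);d=b-a;print("hooks",a,b,np.linalg.norm(d[:2]),np.degrees(np.arctan2(d[1],d[0])))
# cross-check tip in scene
Q=rod(S,(225,235,350,275),0);e=Q[Q[:,0]>=Q[:,0].max()-1].mean(0);print("scene tip",e,tri(T,end,S,e))
```

```text
rod px 2137 lowest rows [[230 291]
 [231 291]
 [232 291]
 [233 291]
 [234 291]
 [235 291]
 [236 291]
 [237 291]
 [238 291]
 [239 291]
 [240 291]
 [241 291]
 [242 291]
 [243 291]
 [244 291]
 [245 291]
 [246 291]
 [247 291]
 [248 291]
 [249 291]
 [250 291]
 [251 291]
 [252 291]
 [253 291]
 [254 291]
 [255 291]
 [256 291]
 [257 291]
 [258 291]
 [259 291]
 [260 291]
 [261 291]
 [262 291]
 [263 291]
 [264 291]
 [265 291]
 [266 291]
 [267 291]
 [269 291]
 [270 291]
 [271 291]
 [273 291]
 [281 291]
 [284 291]
 [285 291]
 [286 291]
 [287 291]
 [288 291]
 [289 291]
 [290 291]
 [291 291]
 [292 291]
 [293 291]
 [294 291]
 [295 291]
 [230 292]
 [231 292]
 [232 292]
 [233 292]
 [234 292]
 [235 292]
 [236 292]
 [237 292]
 [238 292]
 [239 292]
 [240 292]
 [241 292]
 [242 292]
 [243 292]
 [244 292]
 [245 292]
 [246 292]
 [247 292]
 [248 292]
 [249 292]
 [250 292]
 [251 292]
 [252 292]
 [253 292]
 [254 292]
 [255 292]
 [256 292]
 [257 292]
 [258 292]
 [259 292]
 [260 292]
 [261 292]
 [262 292]
 [263 292]
 [264 292]
 [265 292]
 [266 292]
 [267 292]
 [268 292]
 [269 292]
 [270 292]
 [271 292]
 [272 292
[... 1375 characters left out ...]
]
 [280 294]
 [281 294]
 [282 294]
 [283 294]
 [284 294]
 [285 294]
 [286 294]
 [287 294]
 [288 294]
 [289 294]]
home [0.52054337 0.22743734] dir -170.02928459214323 0.12522635478833494
tip [0.48994851 0.18169548] dir -91.06019315450513 0.1507041183003275
tip outer end [260.17647059 293.4789916 ] [0.46318643 0.17089894 0.12      ]
collar 225.01818181818183 207.34545454545454 [0.64705114 0.2754651 ] 222 228
post px 190 217 191 215
fin dir 152.59844696041864
hooks [ 0.53032805 -0.18645202  0.02      ] [ 0.5142029  -0.24269325  0.02      ] 0.05850723188409307 -105.99834013622679
scene tip [340.33333333 261.66666667] (array([0.43551   , 0.13698678, 0.21429972]), np.float64(0.055626480253150604))
```

Run:
```python
from h import *
T=grab("top");S=grab("scene")
def rod(f,box,seed,thr=(45,165)):
    x0,y0,x1,y1=box;h=cv2.cvtColor(f["image"],cv2.COLOR_RGB2HSV)[y0:y1,x0:x1]
    m=cv2.inRange(h,(0,0,thr[1]),(180,thr[0],255));n,l=cv2.connectedComponents(m)
    i=l[seed[1]-y0,seed[0]-x0];v,u=np.nonzero((l==i)&(m>0));return np.c_[u+x0,v+y0]
for thr in((45,165),(30,190)):
    P=rod(T,(230,200,325,295),(265,212),thr)
    W=np.array([onz(T,u,v,.12)[:2] for u,v in P]);print("rod px",len(P),P.min(0),P.max(0))
    if len(P)>900: continue
    for name,sel in(("home",(P[:,0]<246)),("tip",(P[:,1]>262))):
        w=W[sel];c=w.mean(0);d=np.linalg.svd(w-c)[2][0];print(name,c,"dir",np.degrees(np.arctan2(d[1],d[0])))
    end=P[P[:,1]==P[:,1].max()].mean(0)+[0,.5];te=onz(T,*end,.12);print("tip end",end,te)
Q=rod(S,(225,235,350,275),(300,245),(60,140));print(len(Q),Q.max(0));e=Q[Q[:,0]==Q[:,0].max()].mean(0);print("scene tip",e,tri(T,end,S,e))
h=cv2.cvtColor(T["image"],cv2.COLOR_RGB2HSV)[275:305,415:445]
bt,st,mk=blue(T,(415,275,445,305));V=h[:,:,2]*mk;t=np.percentile(V[mk>0],60);print("V",np.percentile(V[mk>0],[5,30,60,90]))
for t in (150,180,200):
  v,u=np.nonzero((V>t)&(mk>0))
  if len(u)<8: continue
  w=np.array([onz(T,a+415,b+275,.083)[:2] for a,b in zip(u,v)]);c=w.mean(0);d=np.linalg.svd(w-c)[2][0];print("fin top",len(u),c,np.degrees(np.arctan2(d[1],d[0])))
```

```text
rod px 629 [230 203] [313 284]
home [0.64929103 0.24667828] dir 88.17338223854804
tip [0.51837587 0.06927354] dir -163.5033079019273
tip end [311.  284.5] [0.4943072  0.06352386 0.12      ]
rod px 517 [230 205] [313 284]
home [0.64923101 0.24733434] dir -89.14157176832467
tip [0.51858419 0.06915394] dir -163.48107530312637
tip end [311.  284.5] [0.4943072  0.06352386 0.12      ]
385 [341 263]
scene tip [341. 262.] (array([0.49294697, 0.06262913, 0.12676723]), np.float64(0.0016796465021331774))
V [112.  224.8 255.  255. ]
fin top 55 [ 0.52330841 -0.21244547] 159.97305121500915
fin top 51 [ 0.52362475 -0.21287347] 161.03338125756088
fin top 50 [ 0.52387211 -0.21290318] 160.00749059695065
```

```bash
cat >> h.py <<'E'
def need(p,yaw):
    "total units (x,y,z shift after turning; turn) from the measured pose"
    s=readout.sense();d=np.array(p)-s["tool_pos"];a=np.radians(yaw)
    X=np.array([np.cos(a),np.sin(a)]);Y=np.array([np.sin(a),-np.cos(a)])
    t=(s["ee_rot"][2]-yaw+180)%360-180
    print("pos",np.round(s["tool_pos"],4),"rot",np.round(s["ee_rot"],2),"F",np.round(s["wrist_force"],1),"t",round(s["time"],2),"gap",round(s["finger_gap"],4),"grip",round(s["grip_force"],1))
    print("units x y z",np.round([d[:2]@X/.025,d[:2]@Y/.025,-d[2]/.025],3),"turn",round(t/8,3))
E
python3 -m crank '[[[0.5,0,0,0,0.91],[0.5,0,0,0,0.91],[0.5,0,0,0,0.91],[0.5,0,0,0,0.91],[0.5,0,0,0,0.91],[0.5,0,0,0,0]]]' 20
python3 -c "
from h import *
need((.5235,-.2128,.13),-19)"
```

```text
time: 1.0
tool_pos: [0.1958, -0.6198, 0.2387]
ee_rot: [180.0, 0.0, -18.9]
wrist_force: [-0.2, -0.4, 1.4]
finger_gap: 0.0444
grip_force: 0.0
pos [ 0.1958 -0.6198  0.2387] rot [ 1.7999e+02  1.0000e-02 -1.8930e+01] F [-0.2 -0.4  1.4] t 1.0 gap 0.0444 grip 0.0
units x y z [  7.093 -19.66    4.348] turn 0.009
```

```bash
python3 -m crank '[[[0.5,0.355,-0.98,0.2,0],[0.5,0.355,-0.98,0.2,0],[0.5,0.355,-0.98,0.2,0],[0.5,0.355,-0.98,0.2,0],[0.5,0.355,-0.98,0.2,0],[0.5,0.355,-0.98,0.2,0],[0.5,0.355,-0.98,0.2,0],[0.5,0.355,-0.98,0.2,0]]]' >/dev/null
python3 -m crank '[[[0.5,0.355,-0.98,0.2,0],[0.5,0.355,-0.98,0.2,0],[0.5,0.355,-0.98,0.2,0],[0.5,0.355,-0.98,0.2,0],[0.5,0.355,-0.98,0.2,0],[0.5,0.355,-0.98,0.2,0],[0.5,0.355,-0.98,0.2,0],[0.5,0.355,-0.98,0.2,0]]]' >/dev/null
python3 -m crank '[[[0.5,0.355,-0.98,0.2,0],[0.5,0.355,-0.98,0.2,0],[0.5,0.355,-0.98,0.2,0],[0.5,0.355,-0.98,0.2,0],[0.5,0,0,0,0],[0.5,0,0,0,0]]]' 
python3 -c "
from h import *
need((.5235,-.2128,.051),-19)
T=grab('top');S=grab('scene')
c=[cv2.resize(T['image'][225:325,370:470],(400,400),interpolation=cv2.INTER_CUBIC),cv2.resize(S['image'][170:270,370:470],(400,400),interpolation=cv2.INTER_CUBIC)]
cv2.imwrite('pics/ap.png',np.hstack(c)[:,:,::-1])"
```

```text
time: 3.2
tool_pos: [0.5221, -0.2135, 0.1386]
ee_rot: [180.0, 0.0, -18.7]
wrist_force: [-0.5, -0.1, -0.5]
finger_gap: 0.0439
grip_force: 0.0
pos [ 0.5221 -0.2135  0.1386] rot [ 1.7999e+02  2.0000e-02 -1.8680e+01] F [-0.5 -0.1 -0.5] t 3.2 gap 0.0439 grip 0.0
units x y z [ 0.042 -0.044  3.505] turn 0.04
```

View pics/ap.png

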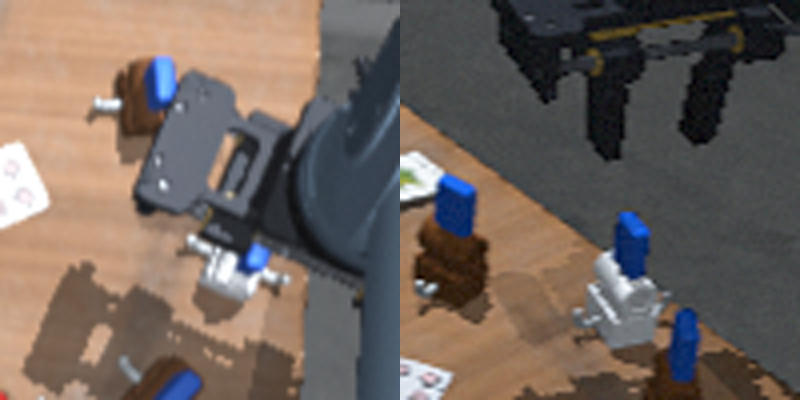

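The fingers straddle the white slider's fin, which is at top crop (255,255) and scene crop (632,215). I'm descending and gripping.

```bash
python3 -m crank '[[[0.5,0.04,-0.04,0.8,0.04],[0.5,0,0,0.8,0],[0.5,0,0,0.8,0],[0.5,0,0,0.7,0],[0.5,0,0,0.4,0],[0.5,0,0,0,0],[0.5,0,0,0,0]]]' 40
python3 -m crank '[[[1,0,0,0,0],[1,0,0,0,0],[1,0,0,0,0],[1,0,0,0,0],[1,0,0,0,0],[1,0,0,0,0],[1,0,0,0,0],[1,0,0,0,0]]]' 40
```

```text
time: 4.0
tool_pos: [0.5235, -0.2137, 0.0518]
ee_rot: [180.0, -0.0, -19.2]
wrist_force: [0.6, -0.0, -0.3]
finger_gap: 0.044
grip_force: 0.0
time: 4.8
tool_pos: [0.5236, -0.2131, 0.0514]
ee_rot: [180.0, -0.0, -19.2]
wrist_force: [-0.7, -0.3, 3.8]
finger_gap: 0.0117
grip_force: 39.9
```

```bash
python3 -m crank '[[[1,0,0,-0.6,0],[1,0,0,-1,0],[1,0,0,-1,0],[1,0,0,-0.8,-0.8],[1,0,0,-0.3,-0.9],[1,0,0,0,-0.9],[1,0,0,0,-0.9],[1,0,0,0,-0.9]]]'
python3 -m crank '[[[1,0,0,0,0]]]' >/dev/null
python3 -c "
from h import *
need((.456,.0525,.1454),16)
T=grab('top');bt,st,m=blue(T,(400,240,460,310));print(bt,st)"
```

```text
time: 5.6
tool_pos: [0.5232, -0.213, 0.1445]
ee_rot: [180.0, 0.0, 16.3]
wrist_force: [-0.1, -0.2, -1.8]
finger_gap: 0.0112
grip_force: 39.9
pos [ 0.5231 -0.2131  0.1442] rot [-179.99    0.     16.05] F [-0.2  1.  -1.7] t 5.7 gap 0.0117 grip 39.9
units x y z [  0.347 -10.952  -0.047] turn 0.007
[409.75641026 245.57692308] [ 6  0  8 12 78]
```

```bash
python3 -m crank '[[[1,0,-0.3,-0.8,0],[1,0.05,-0.9,0,0],[1,0.05,-0.9,0,0],[1,0.05,-0.9,0,0],[1,0.05,-0.9,0,0],[1,0.05,-0.9,0,0],[1,0.05,-0.9,0,0],[1,0.05,-0.9,0,0]]]' >/dev/null
python3 -m crank '[[[1,0,-0.9,0,0],[1,0,-0.9,0,0],[1,0,-0.9,0,0],[1,0,-0.9,0,0],[1,0,-0.6,0.4,0],[1,0,-0.15,0.4,0],[1,0,0,0,0],[1,0,0,0,0]]]'
cat > look.py <<'E'
from h import *
import sys
T=grab('top');S=grab('scene')
p=readout.sense()
a=T['image'][240:315,265:365];b=S['image'][215:290,310:410]
r=lambda i:cv2.resize(i,(800,600) if 0 else (400,300),interpolation=cv2.INTER_CUBIC)
cv2.imwrite(sys.argv[1],np.vstack([cv2.resize(a,(600,300)[:1]+(300,) if 0 else (400,300),interpolation=cv2.INTER_CUBIC),r(b)])[:,:,::-1])
need((.456,.0525,.1354),16)
E
python3 look.py pics/pre.png
```

```text
time: 7.35
tool_pos: [0.4564, 0.0516, 0.1436]
ee_rot: [180.0, 0.0, 15.9]
wrist_force: [0.8, -0.2, -1.7]
finger_gap: 0.0116
grip_force: 39.9
pos [0.4568 0.0516 0.1439] rot [ 1.7997e+02 -2.0000e-02  1.5880e+01] F [-0.2 -0.  -1. ] t 7.45 gap 0.0115 grip 39.9
units x y z [-0.022 -0.046  0.341] turn -0.016
```

View pics/pre.png

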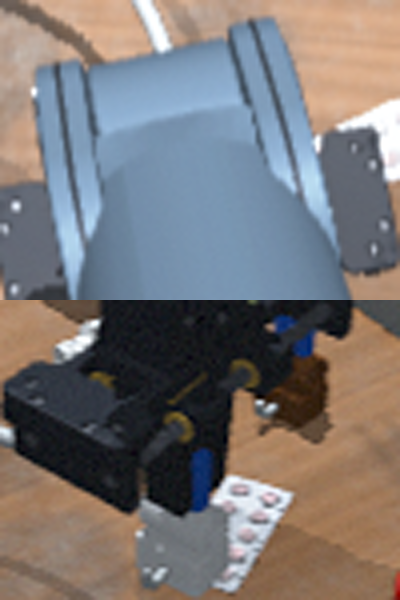

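The top view shows only the wrist over the tip. The scene view shows the slider held upright, with its body at crop (180,540). The tip is hidden, so I'll check the line of the rod's end from the saved pictures in both views.

Run:
```python
from h import *
T=grab('top');S=grab('scene')
T['image']=cv2.imread('pics/top0.png')[:,:,::-1].copy();S['image']=cv2.imread('pics/scene0.png')[:,:,::-1].copy()
def comp(f,box,seed,thr):
    x0,y0,x1,y1=box;h=cv2.cvtColor(f["image"],cv2.COLOR_RGB2HSV)[y0:y1,x0:x1]
    m=cv2.inRange(h,(0,0,thr[1]),(180,thr[0],255));n,l=cv2.connectedComponents(m)
    i=l[seed[1]-y0,seed[0]-x0];v,u=np.nonzero((l==i)&(m>0));return np.c_[u+x0,v+y0]
n=np.array([-np.sin(np.radians(16)),np.cos(np.radians(16))]);h=np.array([n[1],-n[0]]);tip=np.array([.4996,.0643])
for thr in((45,165),(60,140),(30,190)):
    for nm,f,box,seed in(("T",T,(230,200,325,295),(265,212)),("S",S,(225,235,350,275),(300,245))):
        P=comp(f,box,seed,thr)
        if len(P)>900: continue
        W=np.array([onz(f,u,v,.12)[:2] for u,v in P])-tip
        a=W@h;o=[]
        for k in range(0,45,8):
            s=(a>k/1e3)&(a<(k+8)/1e3);o.append(round(1e3*(W[s]@n).mean(),1) if s.sum() else None)
        print(nm,thr,len(P),"lateral mm by 8mm bins from tip:",o,"outer end mm",round(1e3*a.min(),1))
```

```text
T (45, 165) 627 lateral mm by 8mm bins from tip: [np.float64(-0.5), np.float64(-0.5), np.float64(-0.6), np.float64(-0.3), np.float64(-0.4), np.float64(-0.6)] outer end mm -4.6
S (45, 165) 315 lateral mm by 8mm bins from tip: [np.float64(-4.3), np.float64(-3.5), np.float64(-3.9), np.float64(-3.4), np.float64(-3.8), np.float64(-4.1)] outer end mm -1.2
S (60, 140) 386 lateral mm by 8mm bins from tip: [np.float64(-3.6), np.float64(-3.2), np.float64(-3.8), np.float64(-3.4), np.float64(-3.8), np.float64(-3.7)] outer end mm -2.8
T (30, 190) 517 lateral mm by 8mm bins from tip: [np.float64(-0.1), np.float64(-1.1), np.float64(-0.3), np.float64(-0.2), np.float64(-1.1), np.float64(0.4)] outer end mm -4.2
S (30, 190) 212 lateral mm by 8mm bins from tip: [np.float64(-4.0), np.float64(-4.2), np.float64(-4.5), np.float64(-3.6), np.float64(-4.4), np.float64(-3.6)] outer end mm 0.4
```

Both views confirm a heading of 16° (flat lateral bins). Top puts the line 0.5 mm off and scene about 3.6 mm, where the lit upper edge biases it. I'll take −1 mm and feel my way on.

```bash
python3 -m crank '[[[1,0,0.03,0.34,-0.02],[1,0,0,0,0],[1,0.3,0,0,0],[1,0.2,0,0,0],[1,0.1,0,0,0],[1,0,0,0,0]]]'
for i in 1; do
python3 -m crank '[[[1,0.12,0,0,0],[1,0.12,0,0,0]]]' | egrep "pos|wrist"
python3 -m crank '[[[1,0.12,0,0,0],[1,0.12,0,0,0]]]' | egrep "pos|wrist"
done
```

```text
time: 8.15
tool_pos: [0.4717, 0.0563, 0.1353]
ee_rot: [-180.0, -0.0, 16.2]
wrist_force: [0.6, -0.7, -1.5]
finger_gap: 0.0119
grip_force: 39.9
tool_pos: [0.4768, 0.0577, 0.1352]
wrist_force: [0.1, 0.0, -1.7]
tool_pos: [0.4828, 0.0594, 0.1352]
wrist_force: [0.1, -0.2, -2.2]
```

```bash
python3 -m crank '[[[1,0.2,0,0,0],[1,0.3,0,0,0],[1,0.2,0,0,0],[1,0,0,0,0]]]' | egrep "pos|wrist|rot"
python3 -m crank '[[[1,0.2,0,0,0],[1,0.3,0,0,0],[1,0.2,0,0,0],[1,0,0,0,0]]]' | egrep "pos|wrist|rot"
python3 -c "
from h import *
need((.4999,.0633,.1354),16)"
```

```text
tool_pos: [0.5003, 0.0646, 0.1353]
ee_rot: [-180.0, -0.1, 16.2]
wrist_force: [0.5, -1.0, -1.4]
tool_pos: [0.5171, 0.0695, 0.1353]
ee_rot: [-180.0, -0.0, 16.2]
wrist_force: [-0.3, 0.2, -1.6]
pos [0.5171 0.0695 0.1353] rot [-1.7999e+02 -5.0000e-02  1.6170e+01] F [-0.3  0.2 -1.6] t 9.35 gap 0.0116 grip 39.9
units x y z [-0.728  0.048 -0.004] turn 0.021
```

Run:
```python
from h import *
S=grab('scene')
cv2.imwrite('pics/on.png',cv2.resize(S['image'][200:300,270:400],(780,600),interpolation=cv2.INTER_CUBIC)[:,:,::-1])
```

```text
(no output)
```

View pics/on.png

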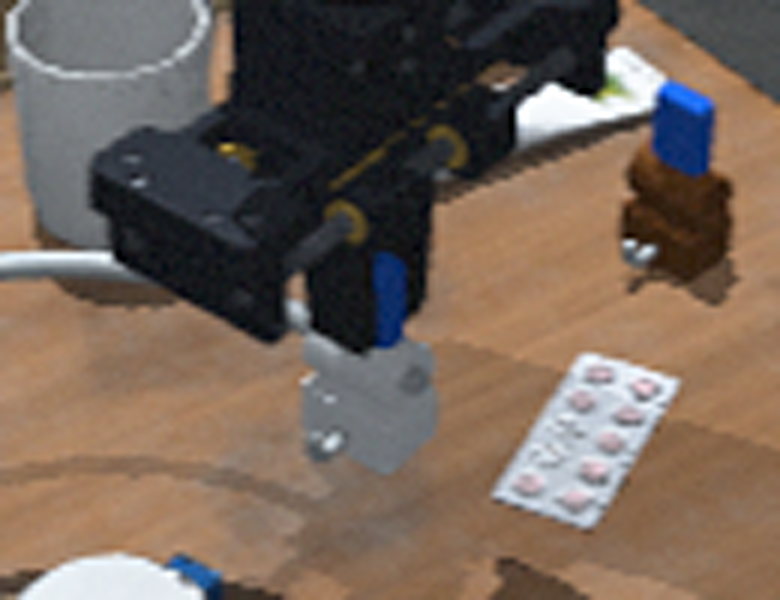

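The slider is on: the rod runs out of its far end at crop (300,315), and forces are nil. Next I'll follow the rail's geometry round the bend.

```bash
cat > tr.py <<'E'
from h import *
O=np.array([.6478,.2943]);Y=91.0;c,s_=np.cos(np.radians(Y)),np.sin(np.radians(Y));R=np.array([[c,-s_],[s_,c]])
s=readout.sense();p=(s["tool_pos"][:2]-O)@R
r=p-[-.08,.14];a=np.degrees(np.arctan2(-r[0],-r[1]))
if p[0]>-.08: left=p[1];hd=0;rem="to post %.1f"%(-p[0]*1e3)
elif a<75: left=.14-np.hypot(*r);hd=a;rem="a=%.2f"%a
else:
    h=np.array([np.cos(np.radians(75)),-np.sin(np.radians(75))]);d=p-[-.228,.152];left=h[0]*d[1]-h[1]*d[0];hd=75;rem="past tip %.1f of 50"%(1e3*d@h)
H=np.radians(s["ee_rot"][2]);F=s["wrist_force"];f=np.array([np.cos(H),np.sin(H)])
print(rem,"left mm %.2f"%(left*1e3),"yaw err(left+) %.2f"%(s["ee_rot"][2]-(Y-hd)),"z %.4f"%s["tool_pos"][2],"F fwd %.1f left %.1f z %.1f"%(F[:2]@f,f[0]*F[1]-f[1]*F[0],F[2]),"Tz %.2f"%s["torque"][2],"t %.2f"%s["time"],"gap %.4f"%s["finger_gap"])
E
python3 tr.py
python3 -m crank '[[[1,0.2,0,0,0],[1,0.3,0,0,0],[1,0.3,0,0,0],[1,0.2,0,0,0],[1,0,0,0,0]]]' >/dev/null; python3 tr.py
python3 -m crank '[[[1,0.28,0,0,0],[1,0.29,-0.01,0,-0.375],[1,0.29,-0.01,0,-0.375],[1,0.29,-0.01,0,-0.375],[1,0,0,0,0],[1,0,0,0,0]]]' >/dev/null; python3 tr.py
```

```text
past tip 17.5 of 50 left mm 0.77 yaw err(left+) 0.17 z 0.1352 F fwd 0.3 left 0.1 z -2.0 Tz -0.02 t 9.40 gap 0.0119
past tip 43.1 of 50 left mm 0.87 yaw err(left+) 0.17 z 0.1352 F fwd -0.5 left -0.8 z -1.7 Tz 0.00 t 9.90 gap 0.0113
a=66.39 left mm 1.30 yaw err(left+) 0.48 z 0.1350 F fwd -0.7 left 0.1 z -2.0 Tz -0.01 t 10.50 gap 0.0118
```

```bash
python3 -m crank '[[[1,0.295,0.01,0,-0.33],[1,0.295,0.0,0,-0.375],[1,0.295,-0.005,0,-0.375],[1,0.295,-0.005,0,-0.375],[1,0.295,-0.005,0,-0.375],[1,0,0,0,0],[1,0,0,0,0]]]' >/dev/null; python3 tr.py
python3 -m crank '[[[1,0.295,-0.005,0,-0.375],[1,0.295,-0.005,0,-0.375],[1,0.295,-0.005,0,-0.375],[1,0.295,-0.005,0,-0.375],[1,0,0,0,0],[1,0,0,0,0]]]' >/dev/null; python3 tr.py
```

```text
a=51.38 left mm 0.59 yaw err(left+) 0.07 z 0.1350 F fwd 0.2 left -0.4 z -1.5 Tz -0.02 t 11.20 gap 0.0119
a=39.20 left mm 0.67 yaw err(left+) -0.11 z 0.1350 F fwd 1.5 left 2.1 z -2.8 Tz 0.02 t 11.80 gap 0.0117
```

```bash
python3 -m crank '[[[1,0.295,-0.02,0,-0.385],[1,0.295,-0.008,0,-0.375],[1,0.295,-0.008,0,-0.375],[1,0,0,0,0]]]' >/dev/null; python3 tr.py
python3 -m crank '[[[1,0.295,-0.008,0,-0.375],[1,0.295,-0.008,0,-0.375],[1,0.295,-0.008,0,-0.375],[1,0,0,0,0]]]' >/dev/null; python3 tr.py
```

```text
a=29.85 left mm 0.87 yaw err(left+) -0.29 z 0.1351 F fwd 0.1 left 1.3 z -1.8 Tz 0.04 t 12.20 gap 0.0119
a=20.79 left mm 0.92 yaw err(left+) -0.39 z 0.1350 F fwd -0.1 left 1.4 z -2.3 Tz 0.07 t 12.60 gap 0.0116
```

```bash
python3 -m crank '[[[1,0.295,-0.025,0,-0.4],[1,0.295,-0.01,0,-0.385],[1,0.295,-0.01,0,-0.375],[1,0,0,0,0]]]' >/dev/null; python3 tr.py
python3 -m crank '[[[1,0.295,-0.01,0,-0.385],[1,0.295,-0.01,0,-0.385],[1,0.295,-0.008,0,-0.375],[1,0,0,0,0],[1,0,0,0,0]]]' >/dev/null; python3 tr.py
```

```text
a=11.65 left mm 1.05 yaw err(left+) -0.28 z 0.1352 F fwd 0.3 left -0.2 z -1.8 Tz -0.08 t 13.00 gap 0.0114
a=2.92 left mm 0.94 yaw err(left+) 0.04 z 0.1352 F fwd 0.5 left 0.5 z -1.8 Tz -0.03 t 13.50 gap 0.0111
```

```bash
python3 -m crank '[[[1,0.28,-0.005,0,-0.37],[1,0.3,0.0,0,0],[1,0.3,0,0,0],[1,0.2,0,0,0],[1,0,0,0,0],[1,0,0,0,0]]]' 55 >/dev/null; python3 tr.py
```

```text
to post 59.4 left mm 0.93 yaw err(left+) 0.27 z 0.1352 F fwd -0.4 left 0.1 z -1.5 Tz 0.00 t 14.10 gap 0.0115
```

```bash
python3 -m crank '[[[1,0.1,0.02,0,0.03],[1,0.1,0,0,0],[1,0.06,0,0,0]]]' >/dev/null; python3 tr.py
python3 -m crank '[[[1,0.04,0,0,0],[1,0.04,0,0,0]]]' >/dev/null; python3 tr.py
python3 -m crank '[[[1,0.04,0,0,0],[1,0.04,0,0,0]]]' >/dev/null; python3 tr.py
python3 -m crank '[[[1,0.04,0,0,0],[1,0.04,0,0,0]]]' >/dev/null; python3 tr.py
```

```text
to post 52.6 left mm 0.51 yaw err(left+) 0.04 z 0.1352 F fwd -0.5 left 0.5 z -1.3 Tz -0.05 t 14.40 gap 0.0115
to post 50.8 left mm 0.55 yaw err(left+) 0.05 z 0.1352 F fwd 0.3 left 1.1 z -2.1 Tz 0.00 t 14.60 gap 0.0116
to post 48.9 left mm 0.52 yaw err(left+) 0.04 z 0.1352 F fwd -0.6 left 1.1 z -1.1 Tz 0.01 t 14.80 gap 0.0115
to post 47.6 left mm 0.49 yaw err(left+) 0.03 z 0.1352 F fwd -3.3 left 0.3 z -0.4 Tz -0.06 t 15.00 gap 0.0113
```

```bash
for k in 1; do
python3 -m crank '[[[1,0.04,0,0,0],[1,0.04,0,0,0]]]' >/dev/null; python3 tr.py
python3 -m crank '[[[1,0.04,0,0,0],[1,0.04,0,0,0]]]' >/dev/null; python3 tr.py
python3 -m crank '[[[1,0.04,0,0,0],[1,0.04,0,0,0]]]' >/dev/null; python3 tr.py
done
```

```text
to post 47.5 left mm 0.37 yaw err(left+) -0.04 z 0.1350 F fwd -7.4 left 1.7 z 2.3 Tz -0.03 t 15.20 gap 0.0114
to post 46.9 left mm 0.27 yaw err(left+) -0.09 z 0.1349 F fwd -9.3 left 1.9 z 1.7 Tz 0.01 t 15.40 gap 0.0113
to post 45.1 left mm 0.26 yaw err(left+) -0.10 z 0.1349 F fwd -9.0 left 1.9 z 2.2 Tz 0.03 t 15.60 gap 0.0111
```

```bash
python3 -m crank '[[[1,0.04,-0.005,0,0],[1,0.04,-0.005,0,0],[1,0.04,0,0,0]]]' >/dev/null; python3 tr.py
python3 -m crank '[[[1,0.04,0,0,0],[1,0.04,0,0,0],[1,0.04,0,0,0]]]' >/dev/null; python3 tr.py
python3 -m crank '[[[1,0.04,0,0,0],[1,0.02,0,0,0]]]' >/dev/null; python3 tr.py
python3 -m crank '[[[1,0.03,0,0,0]]]' >/dev/null; python3 tr.py
```

```text
to post 42.2 left mm 0.29 yaw err(left+) -0.11 z 0.1349 F fwd -9.6 left 1.0 z 1.9 Tz 0.07 t 15.90 gap 0.0114
to post 39.2 left mm 0.28 yaw err(left+) -0.11 z 0.1349 F fwd -8.1 left 2.1 z 2.6 Tz 0.00 t 16.20 gap 0.0111
to post 37.5 left mm 0.30 yaw err(left+) -0.10 z 0.1349 F fwd -9.9 left 1.2 z 2.6 Tz -0.01 t 16.40 gap 0.0115
to post 36.9 left mm 0.28 yaw err(left+) -0.10 z 0.1349 F fwd -8.5 left 1.1 z 1.8 Tz 0.02 t 16.50 gap 0.0118
```

```bash
python3 -m crank '[[[1,0.03,0,0,0],[1,0.02,0,0,0]]]' >/dev/null; python3 tr.py
python3 -m crank '[[[1,0.02,0,0,0],[1,0.02,0,0,0]]]' >/dev/null; python3 tr.py
python3 -m crank '[[[1,0.02,0,0,0],[1,0.02,0,0,0]]]' >/dev/null; python3 tr.py
```

```text
to post 35.6 left mm 0.30 yaw err(left+) -0.10 z 0.1349 F fwd -8.3 left 1.4 z 2.5 Tz -0.04 t 16.70 gap 0.0115
to post 34.6 left mm 0.29 yaw err(left+) -0.10 z 0.1349 F fwd -8.9 left 1.8 z 3.3 Tz 0.02 t 16.90 gap 0.0113
to post 34.0 left mm 0.24 yaw err(left+) -0.11 z 0.1349 F fwd -11.0 left 2.2 z 3.5 Tz 0.04 t 17.10 gap 0.0116
```

```bash
python3 -m crank '[[[1,0.02,0,0,0],[1,0.02,0,0,0]]]' >/dev/null; python3 tr.py
python3 -m crank '[[[1,0.02,0,0,0],[1,0,0,0,0]]]' >/dev/null; python3 tr.py
```

```text
to post 33.9 left mm 0.25 yaw err(left+) -0.14 z 0.1349 F fwd -12.4 left 2.8 z 5.2 Tz 0.06 t 17.30 gap 0.0113
to post 33.9 left mm 0.24 yaw err(left+) -0.15 z 0.1350 F fwd -12.4 left 3.2 z 4.9 Tz 0.01 t 17.50 gap 0.0115
```

```bash
python3 -m crank '[[[1,0.02,-0.02,-0.02,0],[1,0.02,0,0,0]]]' >/dev/null; python3 tr.py
python3 -m crank '[[[1,0.02,0,0,0],[1,0,0,0,0]]]' >/dev/null; python3 tr.py
```

```text
to post 33.8 left mm 0.33 yaw err(left+) -0.18 z 0.1350 F fwd -13.7 left 1.8 z 3.3 Tz -0.01 t 17.70 gap 0.0118
to post 33.8 left mm 0.30 yaw err(left+) -0.21 z 0.1351 F fwd -15.1 left 2.6 z 2.8 Tz -0.01 t 17.90 gap 0.0115
```

```bash
python3 -m crank '[[[1,0.025,-0.01,0,0],[1,0.02,0,0,0],[1,0,0,0,0]]]' >/dev/null; python3 tr.py
python3 -m crank '[[[1,0,0,0,0],[1,0,0,0,0]]]' >/dev/null; python3 tr.py
```

```text
to post 33.8 left mm 0.33 yaw err(left+) -0.24 z 0.1351 F fwd -16.8 left 2.2 z 4.1 Tz 0.04 t 18.20 gap 0.0118
to post 33.8 left mm 0.31 yaw err(left+) -0.24 z 0.1351 F fwd -15.8 left 2.3 z 4.5 Tz 0.03 t 18.40 gap 0.0117
```

```bash
python3 -m crank '[[[1,0.02,0,0,0],[1,0.015,0,0,0],[1,0,0,0,0]]]' >/dev/null; python3 tr.py
python3 -m crank '[[[1,0,0,0,0]]]' >/dev/null; python3 tr.py
```

```text
to post 33.7 left mm 0.32 yaw err(left+) -0.26 z 0.1351 F fwd -17.7 left 1.8 z 5.2 Tz 0.05 t 18.70 gap 0.0116
to post 33.7 left mm 0.31 yaw err(left+) -0.26 z 0.1351 F fwd -17.7 left 1.8 z 6.0 Tz 0.06 t 18.80 gap 0.0116
```

```bash
python3 -m crank '[[[1,0.015,0,0,0],[1,0,0,0,0],[1,0,0,0,0],[1,0,0,0,0]]]' >/dev/null; python3 tr.py
python3 -m crank '[[[1,0,0,0,0],[1,0,0,0,0],[1,0,0,0,0],[1,0,0,0,0]]]' >/dev/null; python3 tr.py
```

```text
to post 33.7 left mm 0.30 yaw err(left+) -0.27 z 0.1351 F fwd -18.5 left 3.0 z 6.1 Tz 0.05 t 19.20 gap 0.0116
to post 33.7 left mm 0.28 yaw err(left+) -0.28 z 0.1351 F fwd -18.3 left 2.6 z 5.6 Tz 0.07 t 19.60 gap 0.0119
```

```bash
python3 -m crank '[[[1,-0.06,0,0,0],[1,-0.06,0,0,0],[1,-0.05,0,0,0],[1,0,0,0,0]]]' >/dev/null; python3 tr.py
```

```text
to post 33.9 left mm 0.38 yaw err(left+) -0.16 z 0.1350 F fwd -11.7 left -0.9 z -0.1 Tz -0.01 t 20.00 gap 0.0113
```

```bash
python3 -m crank '[[[1,-0.07,0,0,0],[1,-0.05,0,0,0],[1,0,0,0,0]]]' >/dev/null; python3 tr.py
python3 -m crank '[[[1,-0.03,0,0.03,0],[1,-0.02,0,0.02,0],[1,0,0,0.02,0],[1,0,0,0,0]]]' >/dev/null; python3 tr.py
```

```text
to post 34.0 left mm 0.65 yaw err(left+) -0.07 z 0.1352 F fwd -6.3 left -2.5 z -3.5 Tz -0.06 t 20.30 gap 0.0114
to post 34.1 left mm 0.70 yaw err(left+) -0.03 z 0.1343 F fwd -5.3 left -1.1 z 1.2 Tz -0.03 t 20.70 gap 0.0113
```

```bash
python3 -m crank '[[[1,-0.03,0,0.01,0],[1,-0.02,0,0,0],[1,0,0,0,0]]]' >/dev/null; python3 tr.py
```

```text
to post 34.1 left mm 0.96 yaw err(left+) 0.01 z 0.1339 F fwd -4.0 left -2.8 z 0.2 Tz -0.08 t 21.00 gap 0.0111
```

```bash
python3 -m crank '[[[1,-0.02,0.02,0,0],[1,-0.01,0.01,0,0],[1,0,0,0,0]]]' >/dev/null; python3 tr.py
python3 -m crank '[[[0.8,0,0,0,0],[0.8,0,0,0,0],[0.6,0,0,0,0],[0.5,0,0,0,0],[0.5,0,0,0,0],[0.5,0,0,0,0]]]'; python3 tr.py
```

```text
to post 34.2 left mm 1.01 yaw err(left+) 0.06 z 0.1336 F fwd -2.9 left -0.8 z -0.5 Tz -0.06 t 21.30 gap 0.0111
time: 21.9
tool_pos: [0.6476, 0.2599, 0.1337]
ee_rot: [-180.0, -0.0, 91.0]
wrist_force: [-0.8, 0.4, -0.5]
finger_gap: 0.0438
grip_force: 0.0
to post 34.3 left mm 0.82 yaw err(left+) 0.05 z 0.1337 F fwd 0.4 left 0.8 z -0.5 Tz -0.00 t 21.90 gap 0.0438
```

Released. Now I'll lift straight up, move aside toward the robot and look.

```bash
python3 -m crank '[[[0.5,0,0,-0.4,0],[0.5,0,0,-0.8,0],[0.5,0,0,-1,0],[0.5,0,0,-1,0],[0.5,0,0,-1,0],[0.5,0,0,-1,0],[0.5,-0.9,0,0,0],[0.5,-0.9,0,0,0]]]' >/dev/null
python3 -m crank '[[[0.5,-0.9,0.9,0,0],[0.5,-0.9,0.9,0,0],[0.5,-0.9,0.9,0,0],[0.5,-0.9,0.9,0,0],[0.5,-0.9,0.9,0,0],[0.5,-0.9,0.9,0,0],[0.5,0,0,0,0]]]'|egrep "pos|wrist"
python3 - <<'E'
from h import *
T=grab('top');S=grab('scene')
c=[cv2.resize(T['image'][160:310,190:340],(400,400),interpolation=cv2.INTER_CUBIC),cv2.resize(S['image'][215:315,160:260],(400,400),interpolation=cv2.INTER_CUBIC)]
cv2.imwrite('pics/end.png',np.hstack(c)[:,:,::-1])
h=cv2.cvtColor(T["image"],cv2.COLOR_RGB2HSV)
m=cv2.inRange(h[190:230,205:245],(5,150,120),(20,255,255));v,u=np.nonzero(m);print("collar",u.mean()+205,v.mean()+190,onz(T,u.mean()+205,v.mean()+190,.12) )
E
```

```text
tool_pos: [0.7883, 0.0766, 0.2635]
wrist_force: [-0.6, -1.2, -0.1]
collar 218.075 207.75 [0.64444868 0.29088004 0.12      ]
```

View pics/end.png

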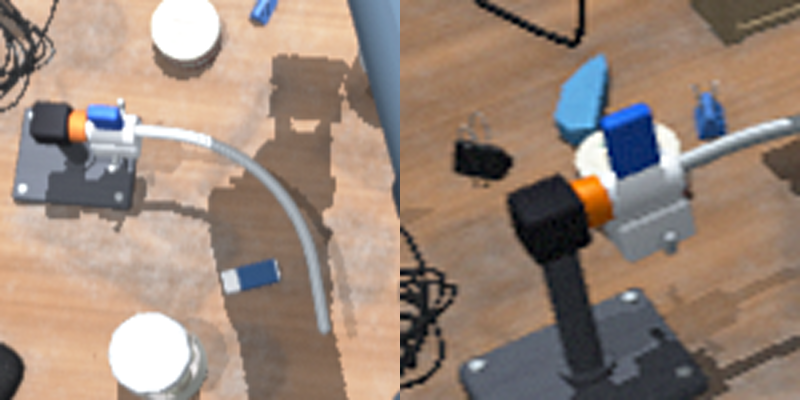

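The picture shows the collar at top crop (78,125) against the post head, with the slider hanging upright against it at (110,130). The jar hasn't moved and the robot is clear. Handing in.

```bash
python3 -c "
from cell import workorder,readout
print(readout.sense()['wrist_force']);print(workorder.sign_off())"
```

```text
[ 0.08096047 -0.07849478 -0.08799582]
the job is handed in; nothing more can be done
None
```

The job is handed in: the white slider hangs against the orange collar, which is fully home on the post after about 0.8 s of pressing at 18 N, never above 19 N in the readings; the mug was out of the final picture, but the arm passed well above it.

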